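Thread the lamp back on its bent arm and snap it home

TASK

The battery lamp belongs on the bent steel arm of its stand, to light the sherds in the tray. Thread it onto the free end of the rod, ease it round the hand-bent part by feel, turning it with the rod so that it never binds or rubs hard, and push it home gently against the brass ring so that the wire clip snaps in behind it. Leave it hanging there upright, and do not shift the tray or the other things on the desk.

Things in the scene. Friction and masses are not known exactly. Their poses are not given: they have to be found in the camera images.
- lamp: Black battery lamp head, loose, 0.11 to 0.18 kg, standing upright. Origin: centre of its flat white underside; z up, x along the bore. Housing 46 (x) x 42 (y) mm up to z = 30 mm; above it an aluminium slide block 24 (x) x 26 (y) mm from z = 34 to 60 mm, drilled through along x. Same fore and aft: either end of the bore may lead. Its weight lies below the bore, so it hangs upright.
- bore (a point): Middle of the lamp's plain 13 mm bore, 24 mm long, 47 mm above the lamp's underside; axes as the lamp's (x along the bore).
- thumb_grip (a point): Centre of the flat black thumb grip on top of the slide block, 74 mm above the lamp's underside: 20 (x) x 10 (y) mm, from 60 to 88 mm above the underside. Pinch it across y, from above.
- lamp_stand: Fixed stand of the lamp: dark foot 96 x 80 mm, pillar, grey head 34 x 30 x 32 mm that carries a polished level rod, 10 mm thick, axis 125 mm above the table. Origin: on the table under the pillar; z up, x along the rod away from the pillar. The rod runs straight for at least 80 mm, then bends level to the +y side. Stop ring and clip stand at most 18 N (contacts added up).
- rod_bend: Part of the bent middle of the same fixed rod; origin inside the crook, no guide to the rod's line. Bent by hand, level, 36 to 68 degrees in all, unevenly (radius 40 mm where tightest, very roughly 80 mm on average): its line is not known to 4 mm, so feel the way. At the tightest the bore has 0.6 mm to spare either way. Binding with over 18 N (contacts of both bore ends added up) scores it.
- rod_turn: The next part of the bent middle of the same fixed rod; its origin lies inside the crook and is no guide to the rod's line.
- free_leg: The free leg of the same fixed rod, level, straight for at least the last 40 mm. Origin inside the crook; x points along the leg to its free end. The angle between its x axis and lamp_stand's is the bend angle.
- rod_tip (a point): Tip of the rod's rounded free end (red band just behind it), on the rod's axis; axes as free_leg's: x points out of the free end, along the leg.
- seat (a point): Where the middle of the bore belongs: on the rod's axis 37 mm from the pillar's, so that the slide block's end face lies on the brass stop ring (20 mm across, face 25 mm from the pillar's axis); axes as lamp_stand's, x away from the pillar.
- clip_left (a joint): Swing of the wire clip arm on the +y side of the rod, rad; 0 = closed, grows outward. Both arms lie level with the rod, 17 mm to its sides, and kink inward to 9.5 mm at 52 mm from the pillar. A slide block pushed along the rod spreads them to about 0.1 rad (a few N in all, over the last 20 mm before the seat); then they spring in behind it to 0 to 0.04 rad.
- clip_right (a joint): The same for the arm on the -y side.
- sherd_tray: loose open carton tray with pottery sherds, 120 x 170 x 45 mm, standing in the crook of the bent rod, beside the stand; origin centre of underside; must not be pushed about
- mug: loose blue-and-white mug, 78 x 112 x 92 mm, at the back right; origin centre of underside
- loupe: loose folding loupe, 38 x 82 x 15 mm; origin at the middle of its underside
- tape_roll: loose small roll of dark tape lying flat, 55 mm across, 19 mm high; origin centre of underside
- marker_1: loose white felt marker with black cap, 133 mm long, 18 mm thick, lying at the right; origin near the middle of its underside
- scale_bar: loose black-and-white photo scale bar, 15 x 150 x 9 mm, lying in front of the stand; origin at the middle of its underside
Not all that is in view belongs to the job. What is meant by the lamp is not blue, and is the larger of those in its own colour.

How it is judged:
By the outcome, as a careful person would: the job done as asked, in the order asked, and still so for the second after the job is handed in, with the robot touching nothing.
It also fails if it takes over 72 s, if anything falls off the work surface, if the arm or the gripper's body presses on something with over 40 N, if the wrist force passes 120 N, or if a joint passes its speed limit or range.

ROBOT

A 6-joint arm with a two-finger parallel gripper is mounted at the origin on the work surface; the furniture and walls round the work are solid. World frame = base frame: x ahead of the robot, y to its left, z up, the work surface at z = 0. Lengths are in m, angles in rad, forces in N, time in s.
With the tool pointing down it reaches from about 0.225 to 0.875 m from the base axis. Payload 3.4 kg.
Tool frame: the origin (TCP) lies at the very end of the fingers, on their centre line; the grasp point (between the pads) lies 19 mm behind it; z points along the fingers, y is the line along which they close (so a half turn about z gives the same grasp; the last joint's range is limited). The gripper opens to 85 mm and grips with 20 to 120 N. Pads are 22 mm wide; open, the fingers measure 114 mm over their backs; the gripper's body (76 mm by 85 mm) begins 54 mm behind the grasp point. The pads swing forward as they close: fully open they stand 13 mm farther back than shut.
Start: joints at [1.085, 0.276, 1.505, -0, 1.361, -0.121], TCP at [0.205, 0.537, 0.231] pointing down, gripper open.
Joint ranges: [-2.89, 2.89], [-0.75, 2.08], [0.22, 2.7], [-1.18, 4.32], [0.11, 2.71], [-2.7, 2.7]. Speed limits (rad/s): [2.57, 2.57, 3.14, 3.14, 3.14, 3.14].

INTERFACE

Orientations are given as a unit quaternion [w, x, y, z].
In Python, from rig import get_state, optics, sign_off gives the robot as it stands.
- The arm moves only by the tool send_rows, never from a script. Its argument "increments" is a list of rows, each an object with "gripper": the gripper's target within -1 to 1 (shut at 1, half-way at 0, fully open at -1); "linear": the shift along the world's x, y, z in m, a list of three; "delta_rot": the turn, a rotation vector about the world's x, y, z in rad, a list of three. In form: [{"gripper": gripper, "linear": [dx, dy, dz], "delta_rot": [rx, ry, rz]}, ...]. A call has 1 to 8 rows; each row is the pose to reach, as a shift and turn from the pose commanded when the call began; what a row does not reach only later rows make up. A row lasts 1/10 s, in which the tool goes at most 50 mm and 8.59 degrees, less where a joint would pass 70% of its speed; a pose out of reach is approached as far as the arm can. A call with a gripper value outside its range is refused whole. The fingers move at their own pace and stop on an object; "newtons" is the grip in N (left out, the last holds). Time passes only in rows, so rows that repeat a pose let the fingers close. It gives the time, the measured TCP pose, the force, the opening and the grip force at its end, in the units of the state.
- get_state(): the state, without advancing time (a new reading comes with each control period).
- optics.get_image(name): name is "scene" or "side" or "wrist"; returns a dict with "pixels" (420x560x3 uint8, blue, green, red), "K" (3x3 intrinsics, pixels), "rvec" (rotation vector, rad) and "tvec" (3), from world to camera coordinates, as OpenCV has them; the wrist camera has in their place "T_tool_cam" (4x4, takes a point from camera to tool coordinates, whose origin is the TCP and whose axes are the flange's). Camera axes: x right, y down, z forward; pixel columns grow to the right and rows downward; lengths in m; the calibration is good to about 2 mm. A picture is of the moment at which its call begins: read the wrist's pose just before it. There is no depth.
- sign_off(): hands the job in; it is judged then, once.
The state is a dict: "clock": time; "qpos": joint angles; "qd": joint speeds; "effort": joint torques, N m; "position": TCP position; "ee_rot": TCP orientation; "contact_force": force on the tool from outside, world axes, zero at the start; "moment": the same for the moment, N m; "width": finger opening in m; "gripper_force": force on a finger pad.
Only numpy, scipy, OpenCV 4.12 (cv2) and the standard library are available. Lean on these libraries where they do the work, as an engineer would, in place of code of your own. Each camera call takes 0.05 s, during which the arm holds its last target. There are 200 camera calls.

## Working session

There is one attempt and no reset: what is moved stays moved. The work goes in short steps, Python scripts to look and compute and a tool call to move; the robot and the scene stay as the last step left them, time stands still between calls to the robot, and variables do not carry over. Pictures are saved under pics/ and viewed, at most 10 in all, crops included, and the job is handed in when it is done.

Besides the shell and the picture viewer there is one more tool, called after "Emit:" by a JSON object that holds its "method" and its "body". send_rows: Moves the arm, as the interface text tells. Its arguments: {"type":"object","properties":{"increments":{"type":"array"},"newtons":{"type":"number"}},"required":["increments"]}

```bash
mkdir -p pics; ls
cat > h.py <<'E'
import numpy as np, cv2, json
from rig import get_state, optics, sign_off
from scipy.spatial.transform import Rotation as R
def grab(n):
    s=get_state(); im=optics.get_image(n); K=np.array(im["K"],float)
    if n=="wrist":
        q=s["ee_rot"]; T=np.eye(4); T[:3,:3]=R.from_quat([q[1],q[2],q[3],q[0]]).as_matrix(); T[:3,3]=s["position"]
        C=T@np.array(im["T_tool_cam"]); Rc=C[:3,:3]; c=C[:3,3]
    else:
        Rw=cv2.Rodrigues(np.array(im["rvec"],float))[0]; Rc=Rw.T; c=-Rw.T@np.array(im["tvec"],float).ravel()
    return np.array(im["pixels"]),K,Rc,c
def ray(K,Rc,c,uv):
    return Rc@np.linalg.inv(K)@np.array([uv[0],uv[1],1.])
def atz(cam,uv,z):
    K,Rc,c=cam; d=ray(K,Rc,c,uv); return c+d*(z-c[2])/d[2]
def tri(obs):
    A=np.zeros((3,3));b=np.zeros(3)
    for (K,Rc,c),uv in obs:
        d=ray(K,Rc,c,uv); d/=np.linalg.norm(d); P=np.eye(3)-np.outer(d,d); A+=P;b+=P@c
    return np.linalg.solve(A,b)
def proj(cam,p):
    K,Rc,c=cam; v=K@(Rc.T@(np.array(p)-c)); return v[:2]/v[2]
def save(n,cam): np.savez(n,K=cam[0],R=cam[1],c=cam[2])
def load(n):
    d=np.load(n+".npz"); return d["K"],d["R"],d["c"]
E
python3 - <<'E'
from h import *
for n in ("scene","side","wrist"):
    im,*cam=grab(n); cv2.imwrite(f"pics/{n}0.png",im); save(n,cam)
a=cv2.imread("pics/scene0.png");b=cv2.imread("pics/side0.png")
print(load("scene")[2],load("side")[2])
s=get_state(); print(s)
E
```

```text
pics
[-0.25409199 -0.25914509  0.94711116] [0.39979806 0.99937245 0.82345819]
{'clock': 0.15, 'qpos': array([ 1.08494366e+00,  2.76465834e-01,  1.50581354e+00,  1.74368950e-05,
        1.36072312e+00, -1.20963761e-01]), 'qd': array([-0.00094621, -0.00336437, -0.00348079,  0.0005047 ,  0.00090267,
        0.00062855]), 'effort': array([ 2.15365886e-03, -4.17142868e+01, -2.46033633e+01, -9.60993930e-05,
        7.53846369e-03,  1.08481612e-05]), 'position': array([0.20498436, 0.53680795, 0.23064072]), 'ee_rot': array([-2.18748543e-04,  1.81435744e-01,  9.83402549e-01, -6.70175840e-04]), 'contact_force': array([ 0.0762527 , -0.05867365, -0.19277684]), 'moment': array([0.017759  , 0.03497254, 0.00987236]), 'gripper_force': 0.0, 'width': 0.08547320331372339}
```

View pics/scene0.png

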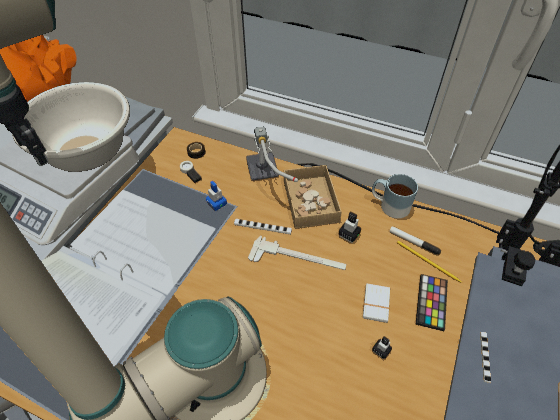

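View pics/side0.png

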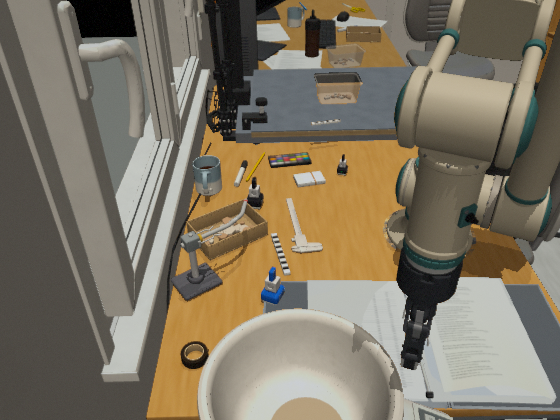

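Candidates for the lamp: blue at scene (216,196), black at (349,228), and small black at (382,347). I take the black one at (349,228), which looks larger. I'll check that in crops.

Run:
```python
import cv2
a=cv2.imread("pics/scene0.png")[120:245,235:400];b=cv2.imread("pics/side0.png")[170:300,165:285]
cv2.imwrite("pics/sc1.png",cv2.resize(a,None,fx=4.8,fy=4.8,interpolation=cv2.INTER_CUBIC))
cv2.imwrite("pics/sd1.png",cv2.resize(b,None,fx=4.6,fy=4.6,interpolation=cv2.INTER_CUBIC))
```

```text
(no output)
```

View pics/sc1.png

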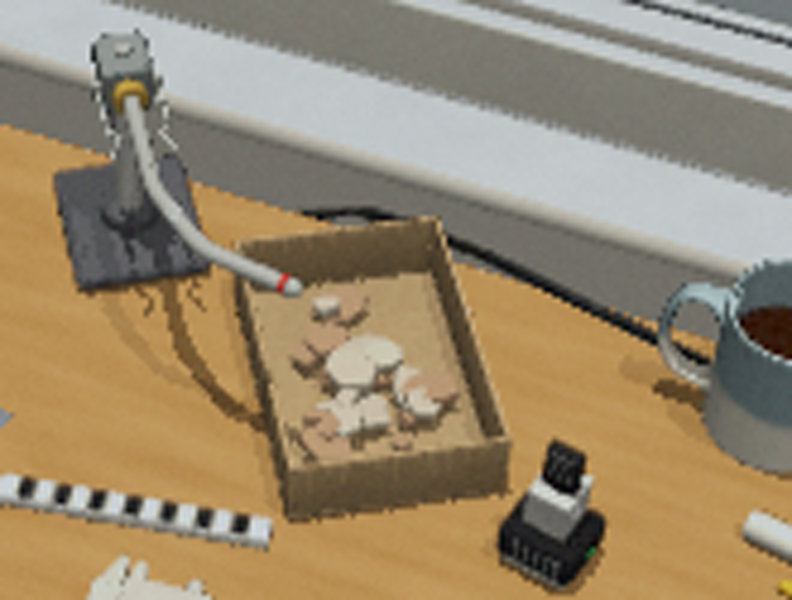

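View pics/sd1.png

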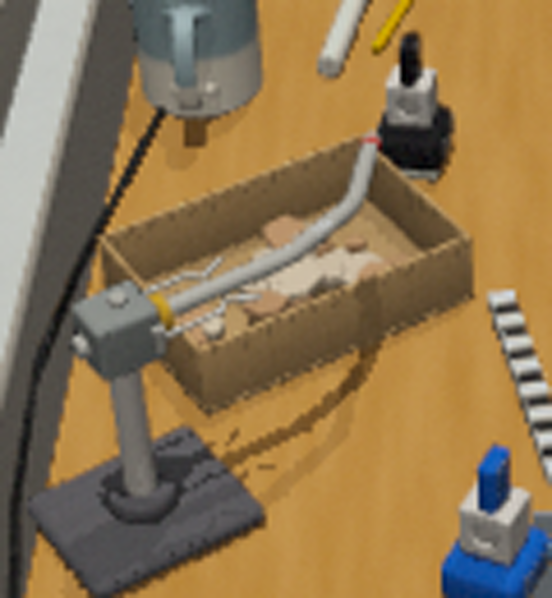

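The crops show the black lamp at scene (349,228), with a silver block and the thumb grip on top. The rod goes from the ring at crop (130,95) via (165,200) to the tip at (297,288), and the clip arms sit beside it. Now the positions.

Run:
```python
from h import *
S=load("scene");D=load("side")
s=lambda x,y:(235+x/4.8,120+y/4.8)
d=lambda x,y:(165+x/4.6,170+y/4.6)
np.set_printoptions(precision=4,suppress=True)
for n,p,z in [("ring",(130,95),.125),("r1",(140,145),.125),("r2",(160,198),.125),("r3",(200,243),.125),("r4",(245,268),.125),("tip",(298,289),.125),("gripTop",(568,450),.088),("blk",(560,500),.06),("base c",(552,550),.015)]:
    print(n,atz(S,s(*p),z))
for n,p,z in [("ring",(160,310),.125),("r1",(230,281),.125),("r2",(300,250),.125),("r3",(345,210),.125),("tip",(373,138),.125),("gripTop",(411,42),.088),("blkT",(412,75),.06),("base",(415,145),.015)]:
    print("side",n,atz(D,d(*p),z))
print(tri([(S,s(298,289)),(D,d(373,138))]),tri([(S,s(568,450)),(D,d(411,42))]))
# wrist cam
im=optics.get_image("wrist");print(im["K"],im["T_tool_cam"])
```

```text
ring [0.5638 0.1488 0.125 ]
r1 [0.5296 0.1271 0.125 ]
r2 [0.497  0.1004 0.125 ]
r3 [0.4751 0.0676 0.125 ]
r4 [0.4679 0.0392 0.125 ]
tip [0.4651 0.0086 0.125 ]
gripTop [ 0.4492 -0.1448  0.088 ]
blk [ 0.4393 -0.1473  0.06  ]
base c [ 0.4412 -0.1479  0.015 ]
side ring [0.5606 0.1497 0.125 ]
side r1 [0.529 0.129 0.125]
side r2 [0.4965 0.1061 0.125 ]
side r3 [0.4757 0.0744 0.125 ]
side tip [0.4634 0.0125 0.125 ]
side gripTop [ 0.4474 -0.1361  0.088 ]
side blkT [ 0.448  -0.1433  0.06  ]
side base [ 0.4479 -0.1347  0.015 ]
[0.4646 0.0093 0.1238] [ 0.4493 -0.1438  0.0847]
[[297.8271   0.     282.339 ]
 [  0.     297.8271 210.3984]
 [  0.       0.       1.    ]] [[-0.0002 -0.9597 -0.2809  0.071 ]
 [ 1.     -0.0004  0.0006 -0.0005]
 [-0.0007 -0.2809  0.9597 -0.1433]
 [ 0.      0.      0.      1.    ]]
```

Emit:
{"method": "send_rows", "body": {"increments": [{"gripper": -1,"linear": [0.025,-0.04,0.01],"delta_rot": [0,0,-0.13]},{"gripper": -1,"linear": [0.05,-0.08,0.01],"delta_rot": [0,0,-0.26]},{"gripper": -1,"linear": [0.075,-0.12,0.01],"delta_rot": [0,0,-0.39]},{"gripper": -1,"linear": [0.1,-0.16,0.01],"delta_rot": [0,0,-0.52]},{"gripper": -1,"linear": [0.125,-0.2,0.01],"delta_rot": [0,0,-0.65]},{"gripper": -1,"linear": [0.15,-0.24,0.01],"delta_rot": [0,0,-0.78]},{"gripper": -1,"linear": [0.175,-0.28,0.01],"delta_rot": [0,0,-0.91]},{"gripper": -1,"linear": [0.2,-0.32,0.01],"delta_rot": [0,0,-1.04]}]}}

```text
clock: 1.0
position: [0.4057, 0.2155, 0.2414]
ee_rot: [0.0, 0.648, 0.762, 0.0]
contact_force: [0.4, 0.5, -0.4]
width: 0.0851
gripper_force: 0.0
```

Emit:
{"method": "send_rows", "body": {"increments": [{"gripper": -1,"linear": [0.025,-0.04,0],"delta_rot": [0,0,-0.13]},{"gripper": -1,"linear": [0.05,-0.08,0],"delta_rot": [0,0,-0.25]},{"gripper": -1,"linear": [0.075,-0.12,0],"delta_rot": [0,0,-0.25]},{"gripper": -1,"linear": [0.09,-0.16,0],"delta_rot": [0,0,-0.25]},{"gripper": -1,"linear": [0.09,-0.167,0],"delta_rot": [0,0,-0.25]},{"gripper": -1,"linear": [0.09,-0.167,0],"delta_rot": [0,0,-0.25]},{"gripper": -1,"linear": [0.09,-0.167,0],"delta_rot": [0,0,-0.25]}]}}

```text
clock: 1.7
position: [0.4945, 0.051, 0.2412]
ee_rot: [-0.001, 0.736, 0.677, 0.0]
contact_force: [0.2, -0.5, -1.0]
width: 0.0854
gripper_force: 0.0
```

Run:
```python
from h import *
im,*cam=grab("wrist"); save("w_rod",cam); cv2.imwrite("pics/w_rod.png",cv2.resize(im,None,fx=1.4286,fy=1.4286,interpolation=cv2.INTER_CUBIC)); cv2.imwrite("pics/w_rod_raw.png",im)
s=get_state(); print(s["position"],s["ee_rot"],s["clock"])
```

```text
[0.49442894 0.0514224  0.24127877] [-4.79503392e-04  7.35807928e-01  6.77190113e-01  1.17068978e-04] 1.75
```

View pics/w_rod.png

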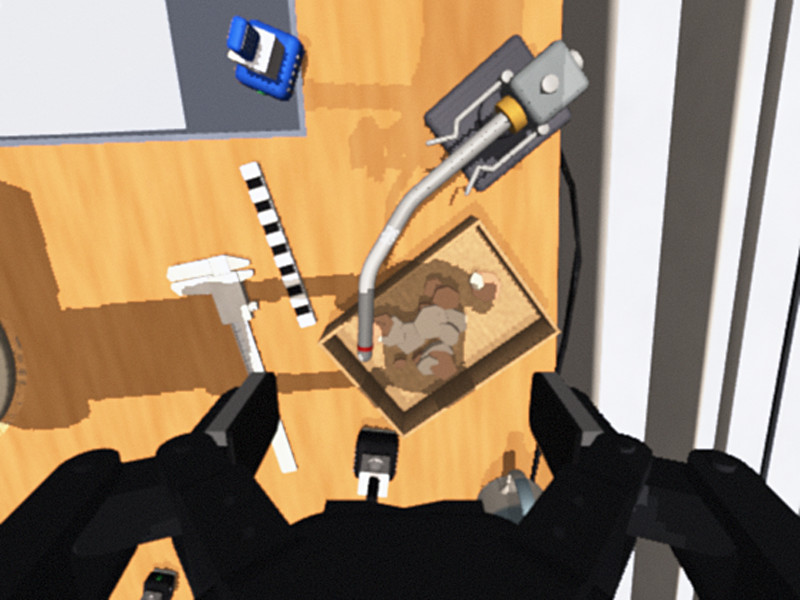

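The picture shows the rod in full from the ring at (512,112), through the bend near (385,240), to the red tip at (364,355). The lamp is at (376,460) with its bore roughly along the image vertical. The tray lies under the bend. Next I go over the lamp.

Emit:
{"method": "send_rows", "body": {"increments": [{"gripper": -1,"linear": [-0.012,-0.045,0],"delta_rot": [0,0,0]},{"gripper": -1,"linear": [-0.024,-0.09,0],"delta_rot": [0,0,0]},{"gripper": -1,"linear": [-0.036,-0.13,-0.02],"delta_rot": [0,0,0]},{"gripper": -1,"linear": [-0.047,-0.17,-0.04],"delta_rot": [0,0,0]},{"gripper": -1,"linear": [-0.047,-0.19,-0.07],"delta_rot": [0,0,0]},{"gripper": -1,"linear": [-0.047,-0.19,-0.07],"delta_rot": [0,0,0]}]}}

```text
clock: 2.35
position: [0.4457, -0.1394, 0.1685]
ee_rot: [-0.003, 0.737, 0.676, -0.001]
contact_force: [-0.4, 0.7, 0.3]
width: 0.0858
gripper_force: 0.0
```

Run:
```python
from h import *
im,*cam=grab("wrist"); save("w_lamp",cam); cv2.imwrite("pics/w_lamp_raw.png",im)
def rect(raw,cam,x0,x1,y0,y1,z,k):
    # image: col = (x-x0)*k, row=(y1-y)*k
    P=np.array([[x0,y1,z],[x1,y1,z],[x1,y0,z],[x0,y0,z]])
    src=np.array([proj(cam,p) for p in P],np.float32); w,h=(x1-x0)*k,(y1-y0)*k
    H=cv2.getPerspectiveTransform(src,np.array([[0,0],[w,0],[w,h],[0,h]],np.float32))
    return cv2.warpPerspective(raw,H,(round(w),round(h)),flags=cv2.INTER_CUBIC)
A=rect(cv2.imread("pics/w_rod_raw.png"),load("w_rod"),.44,.58,0,.17,.125,3400)
B=rect(im,cam,.40,.49,-.18,-.10,.088,3400)
print(A.shape,B.shape)
C=np.zeros((A.shape[0],A.shape[1]+B.shape[1],3),np.uint8);C[:,:A.shape[1]]=A;C[:B.shape[0],A.shape[1]:]=B
cv2.imwrite("pics/rect.png",C); s=get_state();print(s["position"])
```

```text
(578, 476, 3) (272, 306, 3)
[ 0.44695379 -0.13859708  0.17017669]
```

View pics/rect.png

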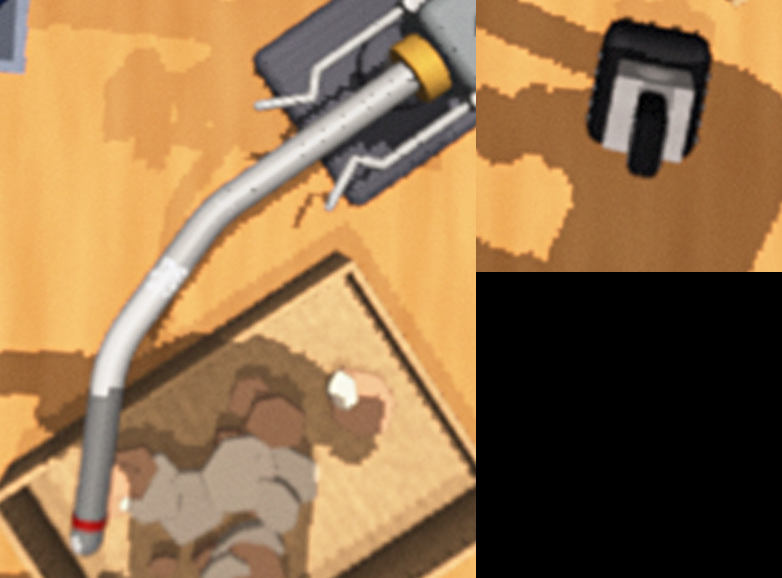

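The rod line is clear: straight from the ring, a first bend near (215,205), a second near (110,350), and the tip at (86,550). The lamp grip is centred near (646,141), which is about x 0.450, y -0.1415, and it is nearly parallel to the free leg. I'll grasp it.

Emit:
{"method": "send_rows", "body": {"increments": [{"gripper": -1,"linear": [0.002,-0.002,-0.03],"delta_rot": [0,0,-0.03]},{"gripper": -1,"linear": [0.002,-0.002,-0.06],"delta_rot": [0,0,-0.03]},{"gripper": -1,"linear": [0.002,-0.002,-0.09],"delta_rot": [0,0,-0.03]},{"gripper": -1,"linear": [0.002,-0.002,-0.106],"delta_rot": [0,0,-0.03]},{"gripper": -1,"linear": [0.002,-0.002,-0.106],"delta_rot": [0,0,-0.03]}], "newtons": 50}}

```text
clock: 2.9
position: [0.4498, -0.1393, 0.0647]
ee_rot: [-0.002, 0.745, 0.667, -0.0]
contact_force: [0.7, -0.3, 0.3]
width: 0.0856
gripper_force: 0.0
```

Emit:
{"method": "send_rows", "body": {"increments": [{"gripper": 1,"linear": [0,0,0],"delta_rot": [0,0,0]},{"gripper": 1,"linear": [0,0,0],"delta_rot": [0,0,0]},{"gripper": 1,"linear": [0,0,0],"delta_rot": [0,0,0]},{"gripper": 1,"linear": [0,0,0],"delta_rot": [0,0,0]},{"gripper": 1,"linear": [0,0,0],"delta_rot": [0,0,0]},{"gripper": 1,"linear": [0,0,0],"delta_rot": [0,0,0]},{"gripper": 1,"linear": [0,0,0],"delta_rot": [0,0,0]},{"gripper": 1,"linear": [0,0,0],"delta_rot": [0,0,0]}]}}

```text
clock: 3.7
position: [0.4508, -0.1421, 0.0659]
ee_rot: [0.001, 0.746, 0.666, 0.0]
contact_force: [1.5, 0.8, 6.0]
width: 0.0085
gripper_force: 50.2
```

Run:
```python
from h import *
s=get_state();print(s["position"],s["ee_rot"],s["contact_force"],s["moment"],s["width"],s["gripper_force"],s["clock"])
# rod centreline from rectified
raw=cv2.imread("pics/w_rod_raw.png");cam=load("w_rod")
pts=[(412,78),(340,122),(280,160),(230,193),(195,232),(165,278),(130,325),(110,365),(103,400),(95,460),(88,520),(86,548)]
for u,v in pts: print(round(.44+u/3400,4),round(.17-v/3400,4))
```

```text
[ 0.45075897 -0.14210205  0.06591098] [6.84322711e-04 7.46330842e-01 6.65574688e-01 3.74710770e-04] [1.5424326  0.80854359 5.9555093 ] [0.07465959 0.00977055 0.03499006] 0.008520212282663966 50.23896396160126 3.7
0.5612 0.1471
0.54 0.1341
0.5224 0.1229
0.5076 0.1132
0.4974 0.1018
0.4885 0.0882
0.4782 0.0744
0.4724 0.0626
0.4703 0.0524
0.4679 0.0347
0.4659 0.0171
0.4653 0.0088
```

Emit:
{"method": "send_rows", "body": {"increments": [{"gripper": 1,"linear": [0,0,0.02],"delta_rot": [0,0,0]},{"gripper": 1,"linear": [0,0,0.05],"delta_rot": [0,0,0]},{"gripper": 1,"linear": [0,0.01,0.079],"delta_rot": [0,0,0]},{"gripper": 1,"linear": [0.005,0.04,0.079],"delta_rot": [0,0,0]},{"gripper": 1,"linear": [0.01,0.08,0.079],"delta_rot": [0,0,0]},{"gripper": 1,"linear": [0.012,0.117,0.079],"delta_rot": [0,0,0]},{"gripper": 1,"linear": [0.012,0.117,0.079],"delta_rot": [0,0,0]},{"gripper": 1,"linear": [0.012,0.117,0.079],"delta_rot": [0,0,0]}]}}

```text
clock: 4.5
position: [0.4616, -0.0243, 0.1438]
ee_rot: [-0.0, 0.745, 0.667, -0.001]
contact_force: [0.2, -0.5, -1.2]
width: 0.0087
gripper_force: 49.2
```

Run:
```python
from h import *
s=get_state();print(s["position"],s["ee_rot"],s["contact_force"],s["moment"],s["width"])
p=np.array(s["position"])
out=[]
for n in("scene","side","wrist"):
    im,*cam=grab(n); save(n+"2",cam); cv2.imwrite(f"pics/{n}2.png",im)
    tip=proj(cam,[.466,.0088,.125]); print(n,tip, proj(cam,p-[0,0,.0189]))
    w=50 if n!="wrist" else 75
    x,y=int(round(tip[0])),int(round(tip[1])); print(n,"origin",x-w,y-w)
    c=im[max(0,y-w):y+w,max(0,x-w):x+w]; out.append(cv2.resize(c,(400 if n=='wrist' else 390,)*2,interpolation=cv2.INTER_CUBIC)[:390,:390])
cv2.imwrite("pics/mont.png",np.vstack([np.hstack(out[:2]),]))
cv2.imwrite("pics/w2.png",cv2.resize(cv2.imread("pics/wrist2.png")[120:420,90:490],None,fx=2,fy=2,interpolation=cv2.INTER_CUBIC))
```

```text
[ 0.46158795 -0.02433918  0.14381772] [-2.51873431e-04  7.45473374e-01  6.66535066e-01 -6.24935845e-04] [ 0.1889763  -0.49707989 -1.16154394] [-0.00771451 -0.00078965  0.0307303 ] 0.008693468498332944
scene [297.16397153 179.94109067] [309.1462596 185.1619719]
scene origin 247 130
side [245.06624049 199.14878979] [247.26994727 191.37817488]
side origin 195 149
wrist [282.05143623 191.17042276] [281.05009985 246.61352512]
wrist origin 207 116
```

View pics/mont.png

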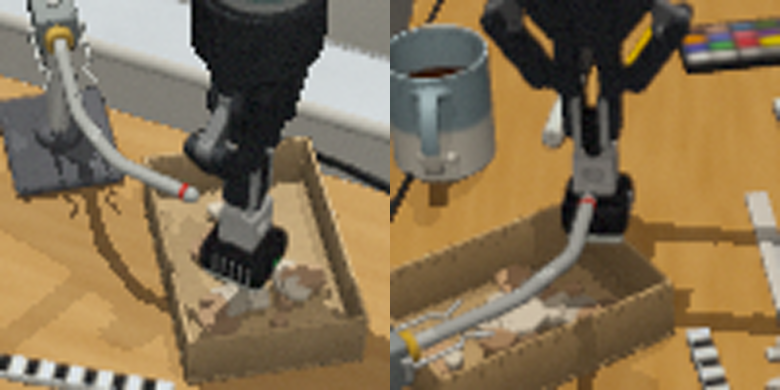

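View pics/w2.png

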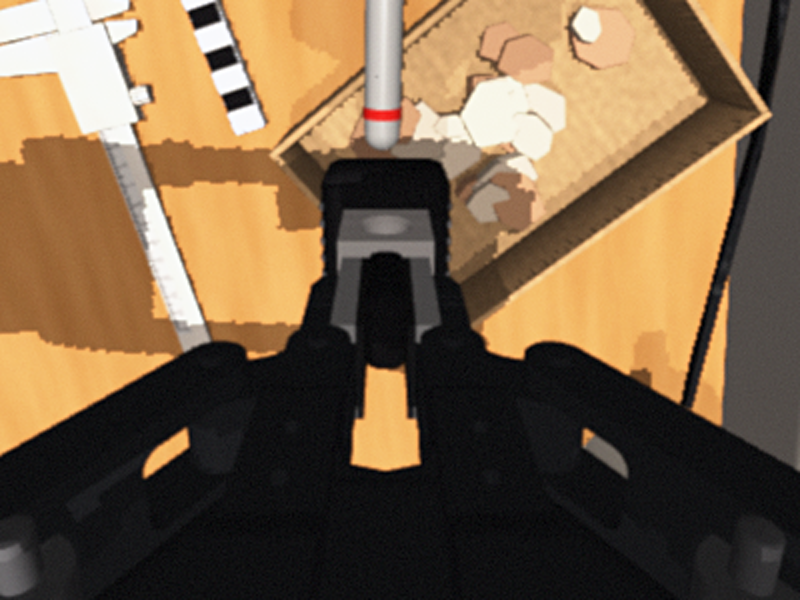

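Relative to the bore, the rod tip is about 1 mm to the left, and the leg is rotated about 1° more. I'll correct both and enter slowly.

Emit:
{"method": "send_rows", "body": {"increments": [{"gripper": 1,"linear": [-0.0015,0,0],"delta_rot": [0,0,-0.02]},{"gripper": 1,"linear": [-0.001,0.004,0],"delta_rot": [0,0,-0.02]},{"gripper": 1,"linear": [-0.0005,0.008,0],"delta_rot": [0,0,-0.02]},{"gripper": 1,"linear": [0,0.012,0],"delta_rot": [0,0,-0.02]},{"gripper": 1,"linear": [0.0005,0.016,0],"delta_rot": [0,0,-0.02]},{"gripper": 1,"linear": [0.001,0.02,0],"delta_rot": [0,0,-0.02]},{"gripper": 1,"linear": [0.0017,0.025,0],"delta_rot": [0,0,-0.02]},{"gripper": 1,"linear": [0.0017,0.025,0],"delta_rot": [0,0,-0.02]}]}}

```text
clock: 5.45
position: [0.4639, 0.0009, 0.1443]
ee_rot: [-0.0, 0.753, 0.659, 0.0]
contact_force: [-0.7, -0.6, -0.3]
width: 0.0087
gripper_force: 49.2
```

```bash
cat > st.py <<'E'
from h import *
def fit(p):  # nothing
    pass
s=get_state(); np.set_printoptions(precision=4,suppress=True)
q=s["ee_rot"]; yaw=np.degrees(np.arctan2(2*q[2]**2-1,2*q[1]*q[2]))
f=np.array(s["contact_force"]); t=np.radians(yaw); lat=np.array([np.cos(t),np.sin(t),0]); ax=np.array([-np.sin(t),np.cos(t),0])
print("pos",s["position"],"yaw",yaw.round(2),"F",f,"Flat(tool y)",round(f@lat,2),"Fax(inward +)",round(f@ax,2),"M",s["moment"],"t",s["clock"])
E
python3 st.py
```

```text
pos [0.4639 0.0009 0.1443] yaw -7.62 F [-0.719  -0.6063 -0.3244] Flat(tool y) -0.63 Fax(inward +) -0.7 M [0.01   0.0344 0.0009] t 5.45
```

```bash
cat > rod.py <<'E'
from h import *
from scipy.interpolate import UnivariateSpline
from scipy.ndimage import map_coordinates, gaussian_filter
raw=cv2.imread("pics/w_rod_raw.png").astype(np.float32);cam=load("w_rod")
hsv=cv2.cvtColor(raw.astype(np.uint8),cv2.COLOR_BGR2HSV).astype(np.float32)
P=np.array([(412,78),(340,122),(280,160),(230,193),(195,232),(165,278),(130,325),(110,365),(103,400),(95,460),(88,520),(86,548)])[::-1]
P=np.c_[.44+P[:,0]/3400,.17-P[:,1]/3400]
def spl(P,sm):
    s=np.r_[0,np.cumsum(np.linalg.norm(np.diff(P,axis=0),axis=1))]
    return s[-1],UnivariateSpline(s,P[:,0],s=sm,k=3),UnivariateSpline(s,P[:,1],s=sm,k=3)
sat=gaussian_filter(hsv[...,1],0.5); val=gaussian_filter(hsv[...,2],.5)
for it in range(3):
    L,fx,fy=spl(P,len(P)*(.0004)**2 if it else 1e-6)
    S=np.arange(.003,L-.002,.003); Q=[];W=[]
    off=np.arange(-.010,.0101,.0002)
    for s in S:
        t=np.array([fx.derivative()(s),fy.derivative()(s)]);t/=np.linalg.norm(t);n=np.array([-t[1],t[0]])
        X=np.array([proj(cam,[fx(s)+o*n[0],fy(s)+o*n[1],.125]) for o in off])
        best=None
        for im,sg in((sat,1),(val,-1)):
            g=np.gradient(map_coordinates(im,[X[:,1],X[:,0]],order=1))*sg
            a=np.abs(off)<.009
            for i in range(len(off)):
                for j in [i+int(round(w/.0002)) for w in (.0094,.010,.0106)]:
                    if j<len(off) and abs(off[i]+off[j])<.006:
                        sc=min(-g[i],g[j])
                        if best is None or sc>best[0]: best=(sc,(off[i]+off[j])/2)
        Q.append([fx(s)+best[1]*n[0],fy(s)+best[1]*n[1]]);W.append(best[0])
    Q=np.array(Q)
    # reject outliers vs median neighbours
    dev=np.array([np.linalg.norm(Q[i]-np.array([np.median(Q[max(0,i-2):i+3,0]),np.median(Q[max(0,i-2):i+3,1])])) for i in range(len(Q))])
    P=Q[dev<.003]
L,fx,fy=spl(P,len(P)*(.0004)**2)
S=np.arange(0,L,.001); C=np.c_[fx(S),fy(S)]
np.save("C.npy",C)
if __name__=="__main__":
    print(len(P),L,np.sqrt((fx.get_residual()+fy.get_residual())/len(P)))
    for s in np.arange(0,L,.008):
        a=np.degrees(np.arctan2(fx.derivative()(s),fy.derivative()(s))); k=fx.derivative()(s)*fy.derivative(2)(s)-fy.derivative()(s)*fx.derivative(2)(s)
        print(round(s*1e3),fx(s).round(4),fy(s).round(4),"ang",a.round(1),"1/R",k.round(1))
E
python3 rod.py
```

```text
51 0.15100392941975427 0.0005658245498856465
0 0.467 0.0254 ang 13.5 1/R 21.9
8 0.4684 0.0336 ang 6.8 1/R 9.8
16 0.4692 0.0416 ang 5.1 1/R -2.0
24 0.4701 0.0495 ang 8.6 1/R -10.6
32 0.4716 0.0571 ang 14.3 1/R -12.9
40 0.474 0.0646 ang 21.0 1/R -14.7
48 0.4772 0.0718 ang 27.3 1/R -12.1
56 0.4812 0.0787 ang 32.3 1/R -9.7
64 0.4858 0.0854 ang 36.2 1/R -7.4
72 0.4907 0.0918 ang 39.0 1/R -5.2
80 0.4959 0.0979 ang 41.2 1/R -4.9
88 0.5012 0.1037 ang 43.7 1/R -5.6
96 0.5067 0.1092 ang 46.5 1/R -6.3
104 0.5126 0.1145 ang 49.7 1/R -6.9
112 0.5188 0.1194 ang 53.0 1/R -7.5
120 0.5254 0.1241 ang 55.9 1/R -4.4
128 0.5321 0.1286 ang 56.9 1/R -0.1
136 0.5385 0.1328 ang 56.3 1/R 0.1
144 0.5445 0.1368 ang 57.7 1/R -4.8
```

```bash
cat > model.py <<'E'
from rod import *
from scipy.optimize import least_squares
from scipy.spatial import cKDTree
ds=.0005; N=360; s=np.arange(N)*ds   # from tip inward, 180 mm
nb=18; sb=.040+.0045*np.arange(nb+1)  # bend bins 40..121 mm
def curve(p):
    k=np.zeros(N)
    for i in range(nb): k[(s>=sb[i])&(s<sb[i+1])]=p[2+i]
    a=p[1]+np.cumsum(k)*ds
    return np.c_[p[0]+np.r_[0,np.cumsum(np.sin(a))[:-1]]*ds, .0088+np.r_[0,np.cumsum(np.cos(a))[:-1]]*ds],a
D=np.array([q for q in P if q[1]>.028])
D=np.vstack([D,[[.4653,.0088],[.4659,.0171]]])
def res(p):
    c,a=curve(p); i=cKDTree(c).query(D)[1]
    d=(D-c[i]); r=d[:,0]*np.cos(a[i])-d[:,1]*np.sin(a[i])
    return np.r_[r/.0004,np.diff(p[2:])/8]
lo=np.r_[.45,0,np.zeros(nb)];hi=np.r_[.48,.3,np.full(nb,26)]
f=least_squares(res,np.r_[.4653,.12,np.full(nb,11.)],bounds=(lo,hi),loss="soft_l1")
C,A=curve(f.x); np.savez("model.npz",C=C,A=A,s=s)
# minimax pose for bore middle at arc s: chord line over +-12mm
def pose(sm):
    i=int(round(sm/ds)); w=slice(max(0,i-24),i+25); c=C[w]
    best=None
    for a in np.linspace(A[max(0,i-24)]-.03,A[min(N-1,i+24)]+.03,60):
        l=np.array([np.cos(a),-np.sin(a)]); v=c@l; h=np.ptp(v)/2
        if best is None or h<best[0]: best=(h,a,(v.max()+v.min())/2)
    h,a,m=best; l=np.array([np.cos(a),-np.sin(a)]); p=C[i]+l*(m-C[i]@l)
    return p,a,h
if __name__=="__main__":
    print("x0",f.x[0],"a0",np.degrees(f.x[1]),"k",f.x[2:].round(1),"end ang",np.degrees(A[-1]), "rms mm",np.std(res(f.x)[:len(D)])*.4)
    for sm in np.arange(.0,.156,.005):
        p,a,h=pose(sm); print(round(sm*1e3),(p*1e3).round(1),"yaw",-np.degrees(a).round(1),"half",round(h*1e3,2))
E
python3 model.py
```

```text
x0 0.4651748240786013 a0 7.132098764637266 k [ 5.  10.5 19.5 23.6 23.5 19.   9.3  2.1  0.   0.   0.   0.   3.3  9.8
 15.5 17.3 15.9 13.3] end ang 55.47252462941282 rms mm 0.3126890180097832
0 [465.2   8.8] yaw -7.1 half 0.0
5 [465.8  13.8] yaw -7.1 half 0.0
10 [466.4  18.7] yaw -7.1 half 0.01
15 [467.   23.7] yaw -7.1 half 0.01
20 [467.7  28.6] yaw -7.2 half 0.01
25 [468.3  33.6] yaw -7.2 half 0.01
30 [468.9  38.6] yaw -7.2 half 0.01
35 [469.5  43.5] yaw -7.5 half 0.06
40 [470.3  48.5] yaw -8.5 half 0.18
45 [471.2  53.4] yaw -10.9 half 0.38
50 [472.3  58.2] yaw -14.2 half 0.61
55 [473.8  62.9] yaw -19.1 half 0.76
60 [475.6  67.5] yaw -24.4 half 0.75
65 [477.8  71.9] yaw -29.5 half 0.6
70 [480.3  76.2] yaw -32.7 half 0.37
75 [483.1  80.4] yaw -35.0 half 0.16
80 [485.9  84.5] yaw -35.8 half 0.04
85 [488.9  88.5] yaw -36.1 half 0.01
90 [491.8  92.6] yaw -36.5 half 0.06
95 [494.8  96.5] yaw -37.5 half 0.17
100 [498.  100.4] yaw -39.4 half 0.34
105 [501.3 104.1] yaw -42.6 half 0.5
110 [504.8 107.7] yaw -46.4 half 0.57
115 [508.4 111. ] yaw -49.8 half 0.49
120 [512.3 114.2] yaw -52.8 half 0.33
125 [516.3 117.2] yaw -54.6 half 0.15
130 [520.4 120.1] yaw -55.4 half 0.02
135 [524.5 122.9] yaw -55.5 half 0.01
140 [528.6 125.7] yaw -55.5 half 0.01
145 [532.7 128.6] yaw -55.5 half 0.01
150 [536.8 131.4] yaw -55.5 half 0.01
155 [541.  134.2] yaw -55.5 half 0.01
```

Emit:
{"method": "send_rows", "body": {"increments": [{"gripper": 1,"linear": [0.0005,0.004,0],"delta_rot": [0,0,0]},{"gripper": 1,"linear": [0.001,0.008,0],"delta_rot": [0,0,0]},{"gripper": 1,"linear": [0.0016,0.012,0],"delta_rot": [0,0,0]},{"gripper": 1,"linear": [0.0021,0.016,0],"delta_rot": [0,0,0]},{"gripper": 1,"linear": [0.0027,0.02,0],"delta_rot": [0,0,0]},{"gripper": 1,"linear": [0.0032,0.024,0],"delta_rot": [0,0,0]},{"gripper": 1,"linear": [0.004,0.03,0],"delta_rot": [0,0,0.003]},{"gripper": 1,"linear": [0.004,0.03,0],"delta_rot": [0,0,0.003]}]}}

```text
clock: 6.25
position: [0.4679, 0.0309, 0.1443]
ee_rot: [-0.0, 0.752, 0.66, 0.0]
contact_force: [-0.1, -0.3, -0.9]
width: 0.0092
gripper_force: 49.2
```

```bash
cat >> st.py <<'E'
import sys
m=np.load("model.npz"); p=np.array(s["position"])[:2]
from model import pose
g=np.arange(0,.165,.0005); PP=[pose(x) for x in g]
i=np.argmin([np.linalg.norm(p-q[0]) for q in PP]); q=PP[i]
l=np.array([np.cos(q[1]),-np.sin(q[1])]); print("s mm",g[i]*1e3,"lat off mm",round(1e3*(p-q[0])@l,2),"yaw model",-np.degrees(q[1]).round(2))
n=float(sys.argv[1]) if len(sys.argv)>1 else 0
lo=float(sys.argv[2])/1e3 if len(sys.argv)>2 else 0
if n:
    st=n/1e3/7
    for k in range(1,8):
        x,a,h=pose(min(.165,g[i]+st*k)); x=x+lo*np.array([np.cos(a),-np.sin(a)]); print((1e3*(x-p)).round(1),(-a-t).round(3))
E
python3 st.py 24
```

```text
pos [0.4679 0.0309 0.1443] yaw -7.46 F [-0.1327 -0.3494 -0.8535] Flat(tool y) -0.09 Fax(inward +) -0.36 M [ 0.0205 -0.0001  0.0025] t 6.25
s mm 22.5 lat off mm -0.02 yaw model -7.1
[0.5 3.7] 0.005
[0.9 7.2] 0.006
[ 1.4 10.6] 0.003
[ 1.8 13.6] -0.002
[ 2.3 17.1] -0.015
[ 2.8 20.5] -0.04
[ 3.5 23.9] -0.076
```

Emit:
{"method": "send_rows", "body": {"increments": [{"gripper": 1,"linear": [0.0005,0.0037,0],"delta_rot": [0,0,0.004]},{"gripper": 1,"linear": [0.0009,0.0072,0],"delta_rot": [0,0,0.004]},{"gripper": 1,"linear": [0.0014,0.0106,0],"delta_rot": [0,0,0.002]},{"gripper": 1,"linear": [0.0018,0.0136,0],"delta_rot": [0,0,-0.002]},{"gripper": 1,"linear": [0.0023,0.0171,0],"delta_rot": [0,0,-0.015]},{"gripper": 1,"linear": [0.0028,0.0205,0],"delta_rot": [0,0,-0.04]},{"gripper": 1,"linear": [0.0028,0.0205,0],"delta_rot": [0,0,-0.04]}]}}

```text
clock: 6.95
position: [0.4707, 0.0511, 0.1443]
ee_rot: [0.0, 0.765, 0.644, 0.0]
contact_force: [0.2, 0.6, -0.5]
width: 0.009
gripper_force: 49.2
```

```bash
python3 st.py 14
```

```text
pos [0.4707 0.0511 0.1443] yaw -9.79 F [ 0.159   0.5538 -0.4953] Flat(tool y) 0.06 Fax(inward +) 0.57 M [ 0.0118  0.0132 -0.0618] t 6.95
s mm 42.5 lat off mm 0.01 yaw model -9.34
[0.3 1.8] -0.01
[0.7 3.7] -0.035
[1.2 5.7] -0.057
[1.7 7.6] -0.087
[2.2 9.5] -0.12
[ 2.9 11.4] -0.159
[ 3.5 13.2] -0.191
```

Emit:
{"method": "send_rows", "body": {"increments": [{"gripper": 1,"linear": [0.0003,0.0018,0],"delta_rot": [0,0,-0.012]},{"gripper": 1,"linear": [0.0007,0.0037,0],"delta_rot": [0,0,-0.035]},{"gripper": 1,"linear": [0.0012,0.0057,0],"delta_rot": [0,0,-0.06]},{"gripper": 1,"linear": [0.0012,0.0057,0],"delta_rot": [0,0,-0.06]}]}}

```text
clock: 7.35
position: [0.4719, 0.0566, 0.1443]
ee_rot: [0.0, 0.784, 0.621, 0.0]
contact_force: [0.3, -0.0, -1.1]
width: 0.0091
gripper_force: 49.2
```

```bash
python3 st.py 10
```

```text
pos [0.4719 0.0566 0.1443] yaw -13.27 F [ 0.3053 -0.0316 -1.0657] Flat(tool y) 0.3 Fax(inward +) 0.04 M [ 0.0073  0.0024 -0.0131] t 7.35
s mm 48.5 lat off mm 0.06 yaw model -13.06
[0.4 1.6] -0.016
[0.8 3. ] -0.041
[1.2 4.5] -0.065
[1.5 5.4] -0.084
[2.  6.8] -0.113
[2.5 8.2] -0.144
[3.1 9.5] -0.167
```

Emit:
{"method": "send_rows", "body": {"increments": [{"gripper": 1,"linear": [0.0004,0.0016,0],"delta_rot": [0,0,-0.018]},{"gripper": 1,"linear": [0.0008,0.003,0],"delta_rot": [0,0,-0.043]},{"gripper": 1,"linear": [0.0012,0.0045,0],"delta_rot": [0,0,-0.067]},{"gripper": 1,"linear": [0.0012,0.0045,0],"delta_rot": [0,0,-0.067]}]}}

```text
clock: 7.75
position: [0.4732, 0.0611, 0.1443]
ee_rot: [0.0, 0.804, 0.594, 0.0]
contact_force: [-0.4, -0.1, -0.3]
width: 0.0089
gripper_force: 49.3
```

```bash
python3 st.py 10
```

```text
pos [0.4732 0.0611 0.1443] yaw -17.11 F [-0.3761 -0.0598 -0.2811] Flat(tool y) -0.34 Fax(inward +) -0.17 M [-0.0526 -0.0007 -0.0654] t 7.75
s mm 53.0 lat off mm 0.0 yaw model -16.99
[0.5 1.4] -0.031
[1.  2.8] -0.058
[1.5 4.2] -0.082
[1.9 5.1] -0.1
[2.5 6.4] -0.128
[3.1 7.8] -0.157
[3.7 9.1] -0.179
```

Emit:
{"method": "send_rows", "body": {"increments": [{"gripper": 1,"linear": [0.0005,0.0014,0],"delta_rot": [0,0,-0.031]},{"gripper": 1,"linear": [0.001,0.0028,0],"delta_rot": [0,0,-0.06]},{"gripper": 1,"linear": [0.0015,0.0042,0],"delta_rot": [0,0,-0.085]},{"gripper": 1,"linear": [0.0015,0.0042,0],"delta_rot": [0,0,-0.085]}]}}

```text
clock: 8.15
position: [0.4746, 0.0652, 0.1443]
ee_rot: [0.0, 0.829, 0.56, 0.0]
contact_force: [-0.5, -0.3, -2.2]
width: 0.0091
gripper_force: 49.3
```

```bash
python3 st.py 10
```

```text
pos [0.4746 0.0652 0.1443] yaw -21.95 F [-0.4849 -0.2533 -2.2495] Flat(tool y) -0.36 Fax(inward +) -0.42 M [0.0004 0.0282 0.0178] t 8.15
s mm 57.5 lat off mm -0.02 yaw model -21.79
[0.6 1.4] -0.029
[1.2 2.7] -0.055
[1.8 4.1] -0.077
[2.3 5. ] -0.094
[2.9 6.3] -0.121
[3.7 7.6] -0.146
[4.4 8.9] -0.164
```

Emit:
{"method": "send_rows", "body": {"increments": [{"gripper": 1,"linear": [0.0006,0.0014,0],"delta_rot": [0,0,-0.029]},{"gripper": 1,"linear": [0.0012,0.0027,0],"delta_rot": [0,0,-0.055]},{"gripper": 1,"linear": [0.0018,0.0041,0],"delta_rot": [0,0,-0.077]},{"gripper": 1,"linear": [0.0023,0.005,0],"delta_rot": [0,0,-0.094]},{"gripper": 1,"linear": [0.0023,0.005,0],"delta_rot": [0,0,-0.094]}]}}

```text
clock: 8.65
position: [0.4769, 0.0702, 0.1443]
ee_rot: [0.0, 0.854, 0.52, 0.0]
contact_force: [-0.1, -0.7, -1.7]
width: 0.0088
gripper_force: 49.3
```

```bash
python3 st.py 12
```

```text
pos [0.4769 0.0702 0.1443] yaw -27.34 F [-0.0983 -0.7209 -1.6539] Flat(tool y) 0.24 Fax(inward +) -0.69 M [-0.0005  0.0175  0.0107] t 8.65
s mm 63.0 lat off mm -0.0 yaw model -27.35
[0.7 1.3] -0.027
[1.6 3. ] -0.056
[2.4 4.3] -0.074
[3.4 6. ] -0.094
[4.2 7.3] -0.109
[5.3 8.9] -0.126
[ 6.2 10.2] -0.135
```

Emit:
{"method": "send_rows", "body": {"increments": [{"gripper": 1,"linear": [0.0007,0.0013,0],"delta_rot": [0,0,-0.027]},{"gripper": 1,"linear": [0.0016,0.003,0],"delta_rot": [0,0,-0.056]},{"gripper": 1,"linear": [0.0024,0.0043,0],"delta_rot": [0,0,-0.074]},{"gripper": 1,"linear": [0.0034,0.006,0],"delta_rot": [0,0,-0.094]},{"gripper": 1,"linear": [0.0034,0.006,0],"delta_rot": [0,0,-0.094]}]}}

```text
clock: 9.15
position: [0.4804, 0.0763, 0.1443]
ee_rot: [0.0, 0.878, 0.479, 0.0]
contact_force: [-1.5, -0.5, -0.8]
width: 0.009
gripper_force: 49.3
```

```bash
python3 st.py 18
```

```text
pos [0.4804 0.0763 0.1443] yaw -32.73 F [-1.517  -0.4884 -0.7801] Flat(tool y) -1.01 Fax(inward +) -1.23 M [ 0.019  -0.0095  0.0467] t 9.15
s mm 70.0 lat off mm 0.08 yaw model -32.73
[1.2 2. ] -0.022
[2.6 4.1] -0.04
[4.  6.2] -0.049
[5.8 8.6] -0.056
[ 7.3 10.6] -0.058
[ 8.7 12.6] -0.058
[10.2 14.7] -0.061
```

Emit:
{"method": "send_rows", "body": {"increments": [{"gripper": 1,"linear": [0.001,0.0022,0],"delta_rot": [0,0,-0.02]},{"gripper": 1,"linear": [0.0023,0.0043,0],"delta_rot": [0,0,-0.035]},{"gripper": 1,"linear": [0.0037,0.0064,0],"delta_rot": [0,0,-0.044]},{"gripper": 1,"linear": [0.0037,0.0064,0],"delta_rot": [0,0,-0.044]}]}}

```text
clock: 9.55
position: [0.4842, 0.0828, 0.1443]
ee_rot: [0.0, 0.888, 0.46, 0.0]
contact_force: [0.3, 0.8, -2.4]
width: 0.0091
gripper_force: 49.3
```

```bash
python3 st.py 18 -0.3
```

```text
pos [0.4842 0.0828 0.1443] yaw -35.24 F [ 0.3084  0.8035 -2.3827] Flat(tool y) -0.21 Fax(inward +) 0.83 M [-0.028   0.0165 -0.0287] t 9.55
s mm 77.5 lat off mm -0.37 yaw model -35.53
[1.4 1.9] -0.01
[2.9 3.9] -0.014
[4.4 5.9] -0.015
[6.1 8.4] -0.017
[ 7.6 10.4] -0.021
[ 9.1 12.4] -0.03
[10.7 14.3] -0.042
```

Emit:
{"method": "send_rows", "body": {"increments": [{"gripper": 1,"linear": [0.0014,0.0019,0],"delta_rot": [0,0,-0.008]},{"gripper": 1,"linear": [0.0029,0.0039,0],"delta_rot": [0,0,-0.012]},{"gripper": 1,"linear": [0.0044,0.0059,0],"delta_rot": [0,0,-0.015]},{"gripper": 1,"linear": [0.0061,0.0084,0],"delta_rot": [0,0,-0.017]},{"gripper": 1,"linear": [0.0076,0.0104,0],"delta_rot": [0,0,-0.021]},{"gripper": 1,"linear": [0.0076,0.0104,0],"delta_rot": [0,0,-0.021]}]}}

```text
clock: 10.15
position: [0.4919, 0.0932, 0.1443]
ee_rot: [0.0, 0.893, 0.451, 0.0]
contact_force: [-0.4, -1.1, -1.4]
width: 0.0089
gripper_force: 49.3
```

```bash
python3 st.py 14 -0.2
```

```text
pos [0.4919 0.0932 0.1443] yaw -36.43 F [-0.4072 -1.0539 -1.4251] Flat(tool y) 0.3 Fax(inward +) -1.09 M [ 0.0383  0.0117 -0.0188] t 10.15
s mm 90.5 lat off mm -0.35 yaw model -36.45
[1.3 1.5] -0.007
[2.5 3.1] -0.016
[3.7 4.6] -0.026
[5.  6.2] -0.04
[6.3 7.7] -0.055
[7.6 9.2] -0.076
[ 8.9 10.7] -0.099
```

Emit:
{"method": "send_rows", "body": {"increments": [{"gripper": 1,"linear": [0.0013,0.0015,0],"delta_rot": [0,0,-0.008]},{"gripper": 1,"linear": [0.0025,0.0031,0],"delta_rot": [0,0,-0.016]},{"gripper": 1,"linear": [0.0037,0.0046,0],"delta_rot": [0,0,-0.027]},{"gripper": 1,"linear": [0.005,0.0062,0],"delta_rot": [0,0,-0.041]},{"gripper": 1,"linear": [0.005,0.0062,0],"delta_rot": [0,0,-0.041]}]}}

```text
clock: 10.65
position: [0.4968, 0.0993, 0.1444]
ee_rot: [0.0, 0.902, 0.432, 0.0]
contact_force: [-0.1, -0.3, -1.7]
width: 0.0085
gripper_force: 49.3
```

```bash
python3 st.py 14 -0.2
```

```text
pos [0.4968 0.0993 0.1444] yaw -38.8 F [-0.0819 -0.3198 -1.7224] Flat(tool y) 0.14 Fax(inward +) -0.3 M [-0.0189 -0.0829  0.0171] t 10.65
s mm 98.5 lat off mm -0.17 yaw model -38.73
[1.3 1.6] -0.014
[2.6 3.1] -0.035
[4.  4.6] -0.057
[5.3 6.1] -0.082
[6.7 7.5] -0.11
[8.2 8.9] -0.135
[ 9.6 10.2] -0.163
```

Emit:
{"method": "send_rows", "body": {"increments": [{"gripper": 1,"linear": [0.0013,0.0016,0],"delta_rot": [0,0,-0.016]},{"gripper": 1,"linear": [0.0026,0.0031,0],"delta_rot": [0,0,-0.036]},{"gripper": 1,"linear": [0.004,0.0046,0],"delta_rot": [0,0,-0.058]},{"gripper": 1,"linear": [0.004,0.0046,0],"delta_rot": [0,0,-0.058]}]}}

```text
clock: 11.05
position: [0.5009, 0.1039, 0.1443]
ee_rot: [0.0, 0.914, 0.406, 0.0]
contact_force: [0.1, -0.2, -0.4]
width: 0.0089
gripper_force: 49.3
```

```bash
python3 st.py 14 -0.2
```

```text
pos [0.5009 0.1039 0.1443] yaw -42.14 F [ 0.0744 -0.2282 -0.4061] Flat(tool y) 0.21 Fax(inward +) -0.12 M [-0.0198 -0.0136  0.0367] t 11.05
s mm 104.5 lat off mm -0.16 yaw model -42.07
[1.3 1.5] -0.024
[2.7 2.9] -0.052
[4.1 4.3] -0.077
[5.6 5.6] -0.104
[7.1 6.9] -0.13
[8.6 8.2] -0.153
[10.1  9.5] -0.169
```

Emit:
{"method": "send_rows", "body": {"increments": [{"gripper": 1,"linear": [0.0013,0.0015,0],"delta_rot": [0,0,-0.024]},{"gripper": 1,"linear": [0.0027,0.0029,0],"delta_rot": [0,0,-0.052]},{"gripper": 1,"linear": [0.0041,0.0043,0],"delta_rot": [0,0,-0.077]},{"gripper": 1,"linear": [0.0041,0.0043,0],"delta_rot": [0,0,-0.077]}]}}

```text
clock: 11.45
position: [0.5049, 0.1082, 0.1443]
ee_rot: [0.0, 0.929, 0.37, 0.0]
contact_force: [0.2, -0.1, -1.6]
width: 0.0091
gripper_force: 49.3
```

```bash
python3 st.py 14 -0.1
```

```text
pos [0.5049 0.1082 0.1443] yaw -46.55 F [ 0.1934 -0.0505 -1.558 ] Flat(tool y) 0.17 Fax(inward +) 0.11 M [ 0.039  -0.0326 -0.0386] t 11.45
s mm 110.5 lat off mm -0.25 yaw model -46.53
[1.6 1.3] -0.027
[3.1 2.6] -0.053
[4.6 3.9] -0.076
[6.1 5.2] -0.092
[7.7 6.4] -0.111
[9.3 7.6] -0.125
[10.9  8.8] -0.138
```

Emit:
{"method": "send_rows", "body": {"increments": [{"gripper": 1,"linear": [0.0016,0.0013,0],"delta_rot": [0,0,-0.027]},{"gripper": 1,"linear": [0.0031,0.0026,0],"delta_rot": [0,0,-0.053]},{"gripper": 1,"linear": [0.0046,0.0039,0],"delta_rot": [0,0,-0.076]},{"gripper": 1,"linear": [0.0061,0.0052,0],"delta_rot": [0,0,-0.095]},{"gripper": 1,"linear": [0.0061,0.0052,0],"delta_rot": [0,0,-0.095]}]}}

```text
clock: 11.95
position: [0.5111, 0.1134, 0.1443]
ee_rot: [0.0, 0.946, 0.326, 0.0]
contact_force: [0.4, -0.7, -1.0]
width: 0.0088
gripper_force: 49.3
```

```bash
python3 st.py 14 -0.1
python3 - <<'E'
from h import *
from scipy.optimize import least_squares
# straight part of rod by image: samples from rod.py edge points y>.122
import rod
D=np.array([q for q in rod.P if q[1]>.121]); c=np.median(D,0)
f=least_squares(lambda p:((D[:,1]-c[1]-p[0])-p[1]*(D[:,0]-c[0]))/.0003,[0,.6],loss="soft_l1").x
print("straight: slope ang from y",90-np.degrees(np.arctan(f[1])),"at",c+[0,f[0]],len(D), D[-4:])
E
```

```text
pos [0.5111 0.1134 0.1443] yaw -51.99 F [ 0.4203 -0.674  -1.0478] Flat(tool y) 0.79 Fax(inward +) -0.08 M [ 0.0259  0.0043 -0.0107] t 11.95
s mm 118.50000000000001 lat off mm -0.12 yaw model -51.8
[1.6 1.2] -0.016
[3.1 2.4] -0.03
[4.8 3.6] -0.043
[6.4 4.8] -0.049
[8.  5.9] -0.056
[9.7 7.1] -0.06
[11.3  8.2] -0.061
straight: slope ang from y 55.03140841237141 at [0.53649802 0.13113648] 12 [[0.54299868 0.1356958 ]
 [0.54559639 0.1370828 ]
 [0.54766777 0.13929918]
 [0.55015607 0.14081425]]
```

Emit:
{"method": "send_rows", "body": {"increments": [{"gripper": 1,"linear": [0.0016,0.0012,0],"delta_rot": [0,0,-0.016]},{"gripper": 1,"linear": [0.0031,0.0024,0],"delta_rot": [0,0,-0.03]},{"gripper": 1,"linear": [0.0048,0.0036,0],"delta_rot": [0,0,-0.043]},{"gripper": 1,"linear": [0.0064,0.0048,0],"delta_rot": [0,0,-0.049]},{"gripper": 1,"linear": [0.008,0.0059,0],"delta_rot": [0,0,-0.056]},{"gripper": 1,"linear": [0.008,0.0059,0],"delta_rot": [0,0,-0.056]}]}}

```text
clock: 12.55
position: [0.5191, 0.1192, 0.1443]
ee_rot: [0.0, 0.954, 0.299, 0.0]
contact_force: [-0.1, 0.5, -0.5]
width: 0.0089
gripper_force: 49.3
```

```bash
python3 st.py 14 -0.1
```

```text
pos [0.5191 0.1192 0.1443] yaw -55.18 F [-0.0756  0.4681 -0.4913] Flat(tool y) -0.43 Fax(inward +) 0.21 M [ 0.0127 -0.0347 -0.0496] t 12.55
s mm 128.5 lat off mm -0.07 yaw model -55.21
[1.6 1.2] -0.004
[3.3 2.3] -0.006
[4.9 3.4] -0.006
[6.6 4.6] -0.006
[8.2 5.7] -0.006
[9.9 6.8] -0.006
[11.5  8. ] -0.006
```

Emit:
{"method": "send_rows", "body": {"increments": [{"gripper": 1,"linear": [0.0016,0.0012,0],"delta_rot": [0,0,-0.005]},{"gripper": 1,"linear": [0.0033,0.0023,0],"delta_rot": [0,0,-0.01]},{"gripper": 1,"linear": [0.0049,0.0034,0],"delta_rot": [0,0,-0.01]},{"gripper": 1,"linear": [0.0066,0.0046,0],"delta_rot": [0,0,-0.01]},{"gripper": 1,"linear": [0.0082,0.0057,0],"delta_rot": [0,0,-0.01]},{"gripper": 1,"linear": [0.0099,0.0068,0],"delta_rot": [0,0,-0.01]},{"gripper": 1,"linear": [0.0115,0.008,0],"delta_rot": [0,0,-0.01]},{"gripper": 1,"linear": [0.0115,0.008,0],"delta_rot": [0,0,-0.01]}]}}

```text
clock: 13.35
position: [0.531, 0.1275, 0.1445]
ee_rot: [-0.0, 0.956, 0.294, 0.001]
contact_force: [-1.1, -0.4, -0.2]
width: 0.0086
gripper_force: 49.2
```

```bash
python3 st.py
```

```text
pos [0.531  0.1275 0.1445] yaw -55.75 F [-1.1128 -0.4254 -0.2223] Flat(tool y) -0.27 Fax(inward +) -1.16 M [ 0.0836  0.0664 -0.022 ] t 13.35
s mm 143.00000000000003 lat off mm -0.12 yaw model -55.5
```

Emit:
{"method": "send_rows", "body": {"increments": [{"gripper": 1,"linear": [0.0008,0.0006,0],"delta_rot": [0,0,0]},{"gripper": 1,"linear": [0.0017,0.0011,0],"delta_rot": [0,0,0]},{"gripper": 1,"linear": [0.0025,0.0017,0],"delta_rot": [0,0,0]},{"gripper": 1,"linear": [0.0033,0.0023,0],"delta_rot": [0,0,0]},{"gripper": 1,"linear": [0.0041,0.0028,0],"delta_rot": [0,0,0]},{"gripper": 1,"linear": [0.005,0.0034,0],"delta_rot": [0,0,0]},{"gripper": 1,"linear": [0.0058,0.004,0],"delta_rot": [0,0,0]},{"gripper": 1,"linear": [0.0066,0.0045,0],"delta_rot": [0,0,0]}]}}

```text
clock: 14.15
position: [0.5369, 0.1316, 0.1443]
ee_rot: [0.0, 0.956, 0.294, 0.0]
contact_force: [0.2, 0.1, -0.6]
width: 0.0088
gripper_force: 49.3
```

```bash
python3 st.py
```

```text
pos [0.5369 0.1316 0.1443] yaw -55.75 F [ 0.1724  0.1438 -0.6091] Flat(tool y) -0.02 Fax(inward +) 0.22 M [0.0092 0.0606 0.0083] t 14.15
s mm 150.0 lat off mm -0.13 yaw model -55.5
```

Emit:
{"method": "send_rows", "body": {"increments": [{"gripper": 1,"linear": [0.0008,0.0006,0],"delta_rot": [0,0,0]},{"gripper": 1,"linear": [0.0017,0.0011,0],"delta_rot": [0,0,0]},{"gripper": 1,"linear": [0.0025,0.0017,0],"delta_rot": [0,0,0]},{"gripper": 1,"linear": [0.0033,0.0023,0],"delta_rot": [0,0,0]},{"gripper": 1,"linear": [0.0041,0.0028,0],"delta_rot": [0,0,0]},{"gripper": 1,"linear": [0.005,0.0034,0],"delta_rot": [0,0,0]}]}}

```text
clock: 14.75
position: [0.5419, 0.135, 0.1443]
ee_rot: [0.0, 0.956, 0.294, -0.0]
contact_force: [-0.3, 0.6, -0.7]
width: 0.0092
gripper_force: 49.3
```

```bash
python3 st.py
```

```text
pos [0.5419 0.135  0.1443] yaw -55.75 F [-0.3234  0.5569 -0.7237] Flat(tool y) -0.64 Fax(inward +) 0.05 M [ 0.0873  0.0919 -0.0007] t 14.75
s mm 156.0 lat off mm -0.1 yaw model -55.5
```

Emit:
{"method": "send_rows", "body": {"increments": [{"gripper": 1,"linear": [0.0007,0.0005,0],"delta_rot": [0,0,0]},{"gripper": 1,"linear": [0.0013,0.0009,0],"delta_rot": [0,0,0]},{"gripper": 1,"linear": [0.002,0.0014,0],"delta_rot": [0,0,0]},{"gripper": 1,"linear": [0.0026,0.0018,0],"delta_rot": [0,0,0]},{"gripper": 1,"linear": [0.0033,0.0023,0],"delta_rot": [0,0,0]}]}}

```text
clock: 15.25
position: [0.5452, 0.1373, 0.1443]
ee_rot: [0.0, 0.956, 0.294, -0.0]
contact_force: [-0.3, 0.1, -1.4]
width: 0.0088
gripper_force: 49.3
```

```bash
python3 st.py
```

```text
pos [0.5452 0.1373 0.1443] yaw -55.75 F [-0.2812  0.0883 -1.3651] Flat(tool y) -0.23 Fax(inward +) -0.18 M [0.0598 0.0528 0.0347] t 15.25
s mm 160.0 lat off mm -0.12 yaw model -55.5
```

Emit:
{"method": "send_rows", "body": {"increments": [{"gripper": 1,"linear": [0.0006,0.0004,0],"delta_rot": [0,0,0]},{"gripper": 1,"linear": [0.0012,0.0008,0],"delta_rot": [0,0,0]},{"gripper": 1,"linear": [0.0018,0.0012,0],"delta_rot": [0,0,0]},{"gripper": 1,"linear": [0.0025,0.0017,0],"delta_rot": [0,0,0]}]}}

```text
clock: 15.65
position: [0.5477, 0.139, 0.1443]
ee_rot: [0.0, 0.956, 0.294, 0.0]
contact_force: [-0.3, -0.7, -1.1]
width: 0.0089
gripper_force: 49.3
```

```bash
python3 st.py
```

```text
pos [0.5477 0.139  0.1443] yaw -55.75 F [-0.2573 -0.6501 -1.0954] Flat(tool y) 0.39 Fax(inward +) -0.58 M [0.0388 0.0838 0.011 ] t 15.65
s mm 163.0 lat off mm -0.12 yaw model -55.44
```

Emit:
{"method": "send_rows", "body": {"increments": [{"gripper": 1,"linear": [0.0004,0.0003,0],"delta_rot": [0,0,0]},{"gripper": 1,"linear": [0.0008,0.0006,0],"delta_rot": [0,0,0]},{"gripper": 1,"linear": [0.0012,0.0008,0],"delta_rot": [0,0,0]},{"gripper": 1,"linear": [0.0017,0.0011,0],"delta_rot": [0,0,0]}]}}

```text
clock: 16.05
position: [0.5496, 0.1402, 0.1445]
ee_rot: [0.0, 0.956, 0.294, 0.0]
contact_force: [0.5, 1.2, -1.1]
width: 0.0087
gripper_force: 49.3
```

```bash
python3 st.py
```

```text
pos [0.5496 0.1402 0.1445] yaw -55.75 F [ 0.4949  1.1798 -1.1229] Flat(tool y) -0.7 Fax(inward +) 1.07 M [ 0.193  -0.1038  0.009 ] t 16.05
s mm 164.5 lat off mm -0.0 yaw model -55.44
```

```bash
python3 - <<'E'
from h import *
im,*cam=grab("wrist"); save("w3",cam); cv2.imwrite("pics/wrist3.png",im)
s2,*c2=grab("scene"); cv2.imwrite("pics/scene3.png",s2)
s3,*c3=grab("side"); cv2.imwrite("pics/side3.png",s3)
a=cv2.resize(im[110:290,180:400],(660,540),interpolation=cv2.INTER_CUBIC)[:, 90:590]
b=cv2.resize(s2[115:175,235:302],(300,270),interpolation=cv2.INTER_CUBIC)
c=cv2.resize(s3[215:275,160:227],(300,270),interpolation=cv2.INTER_CUBIC)
cv2.imwrite("pics/m3.png",np.hstack([a,np.vstack([b,c])]))
E
python3 st.py
```

```text
pos [0.5495 0.1401 0.1444] yaw -55.75 F [ 0.958   1.2219 -1.2495] Flat(tool y) -0.47 Fax(inward +) 1.48 M [ 0.1666 -0.1899 -0.018 ] t 16.2
s mm 164.5 lat off mm -0.03 yaw model -55.44
```

View pics/m3.png

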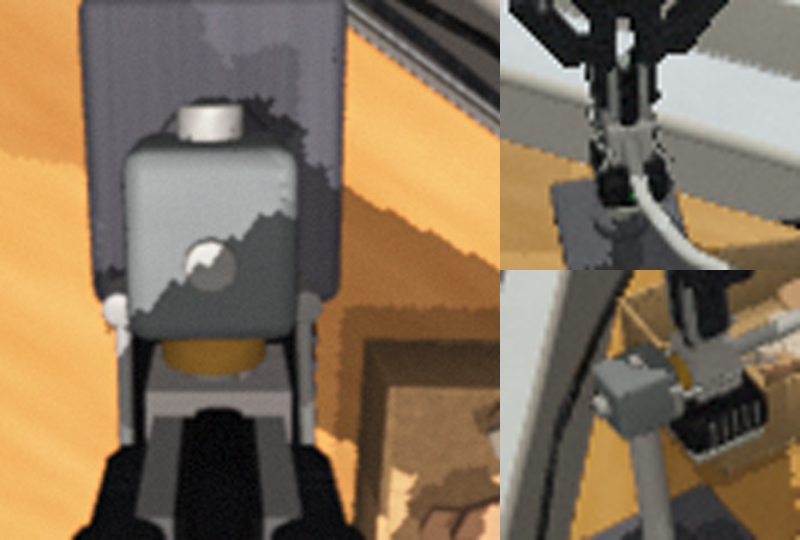

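Run:
```python
from h import *
cam=load("w3"); s=get_state(); p=np.array(s["position"])
u=np.array([np.sin(np.radians(55.75)),np.cos(np.radians(55.75)),0])
for n,r,z in(("blockface",390,.1385),("ring rim",375,.135),("head face edge",338,.141),("head back",142,.141)):
    for dr in(-3,3):
        q=atz(cam,(282,110+(r+dr)/3),z); print(n,((q-p)@u*1e3).round(2))
print(s["contact_force"],s["moment"])
```

```text
blockface 11.82
blockface 10.66
ring rim 13.35
ring rim 12.18
head face edge 22.47
head face edge 21.37
head back 56.05
head back 55.08
[ 0.95796083  1.22194654 -1.2494777 ] [ 0.16657511 -0.18994416 -0.01803598]
```

The block face is about 1 to 1.5 mm from the brass ring, and the clip arms are pulling it inward. I'll push the rest gently.

Emit:
{"method": "send_rows", "body": {"increments": [{"gripper": 1,"linear": [0.0003,0.0002,0],"delta_rot": [0,0,0]},{"gripper": 1,"linear": [0.0006,0.0004,0],"delta_rot": [0,0,0]},{"gripper": 1,"linear": [0.0008,0.0006,0],"delta_rot": [0,0,0]},{"gripper": 1,"linear": [0.0008,0.0006,0],"delta_rot": [0,0,0]}]}}

```text
clock: 16.6
position: [0.5501, 0.1406, 0.1443]
ee_rot: [0.0, 0.956, 0.294, -0.0]
contact_force: [0.8, 0.4, -1.4]
width: 0.0089
gripper_force: 49.3
```

```bash
python3 st.py
```

```text
pos [0.5501 0.1406 0.1443] yaw -55.75 F [ 0.7783  0.4283 -1.4457] Flat(tool y) 0.08 Fax(inward +) 0.88 M [ 0.1247 -0.0862  0.0165] t 16.6
s mm 164.5 lat off mm -0.12 yaw model -55.44
```

Emit:
{"method": "send_rows", "body": {"increments": [{"gripper": 1,"linear": [0.0003,0.0002,0],"delta_rot": [0,0,0]},{"gripper": 1,"linear": [0.0005,0.0003,0],"delta_rot": [0,0,0]},{"gripper": 1,"linear": [0.0005,0.0003,0],"delta_rot": [0,0,0]}]}}

```text
clock: 16.9
position: [0.5505, 0.1409, 0.1443]
ee_rot: [0.0, 0.956, 0.294, -0.0]
contact_force: [0.6, 0.8, -1.5]
width: 0.0091
gripper_force: 49.3
```

```bash
python3 st.py
```

```text
pos [0.5505 0.1409 0.1443] yaw -55.75 F [ 0.5856  0.7789 -1.5497] Flat(tool y) -0.31 Fax(inward +) 0.92 M [ 0.0583 -0.0096  0.0537] t 16.9
s mm 164.5 lat off mm -0.07 yaw model -55.44
```

Emit:
{"method": "send_rows", "body": {"increments": [{"gripper": 1,"linear": [0.0003,0.0002,0],"delta_rot": [0,0,0]},{"gripper": 1,"linear": [0.0005,0.0003,0],"delta_rot": [0,0,0]},{"gripper": 1,"linear": [0.0005,0.0003,0],"delta_rot": [0,0,0]}]}}

```text
clock: 17.2
position: [0.5507, 0.141, 0.1442]
ee_rot: [0.0, 0.956, 0.295, -0.001]
contact_force: [-0.4, -0.0, -1.3]
width: 0.0089
gripper_force: 49.3
```

```bash
python3 st.py
```

```text
pos [0.5507 0.141  0.1442] yaw -55.74 F [-0.448  -0.0338 -1.3275] Flat(tool y) -0.22 Fax(inward +) -0.39 M [-0.0518  0.2391 -0.027 ] t 17.2
s mm 164.5 lat off mm -0.07 yaw model -55.44
```

Emit:
{"method": "send_rows", "body": {"increments": [{"gripper": 1,"linear": [0.0002,0.0001,0],"delta_rot": [0,0,0]},{"gripper": 1,"linear": [0.0004,0.0003,0],"delta_rot": [0,0,0]},{"gripper": 1,"linear": [0.0004,0.0003,0],"delta_rot": [0,0,0]}]}}

```text
clock: 17.5
position: [0.5508, 0.1411, 0.1442]
ee_rot: [0.0, 0.956, 0.295, -0.001]
contact_force: [-3.4, -1.7, -0.0]
width: 0.009
gripper_force: 49.3
```

```bash
python3 st.py
```

```text
pos [0.5508 0.1411 0.1442] yaw -55.74 F [-3.4007 -1.7334 -0.0478] Flat(tool y) -0.48 Fax(inward +) -3.79 M [-0.3313  0.5572  0.0232] t 17.5
s mm 164.5 lat off mm -0.11 yaw model -55.44
```

Emit:
{"method": "send_rows", "body": {"increments": [{"gripper": 1,"linear": [-0.0003,-0.0002,-0.0005],"delta_rot": [0,0,0]},{"gripper": 1,"linear": [-0.0003,-0.0002,-0.001],"delta_rot": [0,0,0]},{"gripper": 1,"linear": [-0.0003,-0.0002,-0.0013],"delta_rot": [0,0,0]},{"gripper": 1,"linear": [-0.0003,-0.0002,-0.0013],"delta_rot": [0,0,0]}]}}

```text
clock: 17.9
position: [0.5507, 0.1412, 0.1428]
ee_rot: [0.0, 0.956, 0.294, -0.001]
contact_force: [-4.1, -2.4, 0.8]
width: 0.009
gripper_force: 49.4
```

```bash
python3 st.py
```

```text
pos [0.5507 0.1412 0.1428] yaw -55.75 F [-4.1002 -2.4007  0.8192] Flat(tool y) -0.32 Fax(inward +) -4.74 M [-0.3939  0.7264 -0.0058] t 17.9
s mm 164.5 lat off mm -0.18 yaw model -55.44
```

Emit:
{"method": "send_rows", "body": {"increments": [{"gripper": 1,"linear": [-0.0003,-0.0002,0],"delta_rot": [0,0,0]},{"gripper": 0.6,"linear": [-0.0003,-0.0002,0],"delta_rot": [0,0,0]},{"gripper": 0.4,"linear": [-0.0003,-0.0002,0],"delta_rot": [0,0,0]},{"gripper": 0.2,"linear": [-0.0003,-0.0002,0],"delta_rot": [0,0,0]},{"gripper": 0.2,"linear": [-0.0003,-0.0002,0.0],"delta_rot": [0,0,0]},{"gripper": 0.2,"linear": [-0.0003,-0.0002,0.01],"delta_rot": [0,0,0]},{"gripper": 0.2,"linear": [-0.0003,-0.0002,0.03],"delta_rot": [0,0,0]},{"gripper": 0.2,"linear": [-0.0003,-0.0002,0.06],"delta_rot": [0,0,0]}], "newtons": 20}}

```text
clock: 18.7
position: [0.5501, 0.1411, 0.2029]
ee_rot: [-0.0, 0.956, 0.294, -0.001]
contact_force: [0.4, 0.5, -0.1]
width: 0.0346
gripper_force: 0.0
```

Emit:
{"method": "send_rows", "body": {"increments": [{"gripper": 0.2,"linear": [-0.01,-0.01,0.04],"delta_rot": [0,0,0]},{"gripper": 0.2,"linear": [-0.04,-0.02,0.06],"delta_rot": [0,0,0]},{"gripper": 0.2,"linear": [-0.06,-0.04,0.06],"delta_rot": [0,0,0]},{"gripper": 0.2,"linear": [-0.06,-0.04,0.06],"delta_rot": [0,0,0]},{"gripper": 0.2,"linear": [-0.06,-0.04,0.06],"delta_rot": [0,0,0]}]}}

```text
clock: 19.2
position: [0.4912, 0.1012, 0.264]
ee_rot: [0.0, 0.956, 0.294, 0.001]
contact_force: [0.3, -1.0, -0.8]
width: 0.0342
gripper_force: 0.0
```

Run:
```python
from h import *
im,*cam=grab("wrist"); save("w4",cam); cv2.imwrite("pics/wrist4.png",im)
s2,*c2=grab("scene"); s3,*c3=grab("side")
f=np.array([.5507,.1412,.125]); u,v=proj(cam,f); print(u,v,get_state()["position"],get_state()["width"])
x=int(np.clip(u-75,0,410));y=int(np.clip(v-75,0,270))
a=cv2.resize(im[y:y+150,x:x+150],(500,500),interpolation=cv2.INTER_CUBIC)
b=cv2.resize(s2[110:210,230:350],(300,250),interpolation=cv2.INTER_CUBIC)
c=cv2.resize(s3[205:285,160:256],(300,250),interpolation=cv2.INTER_CUBIC)
cv2.imwrite("pics/m4.png",np.hstack([a,np.vstack([b,c])])); print(x,y)
```

```text
282.05448693252697 123.12989625667592 [0.4916569  0.10162659 0.26282774] 0.033975698317013484
207 48
```

View pics/m4.png

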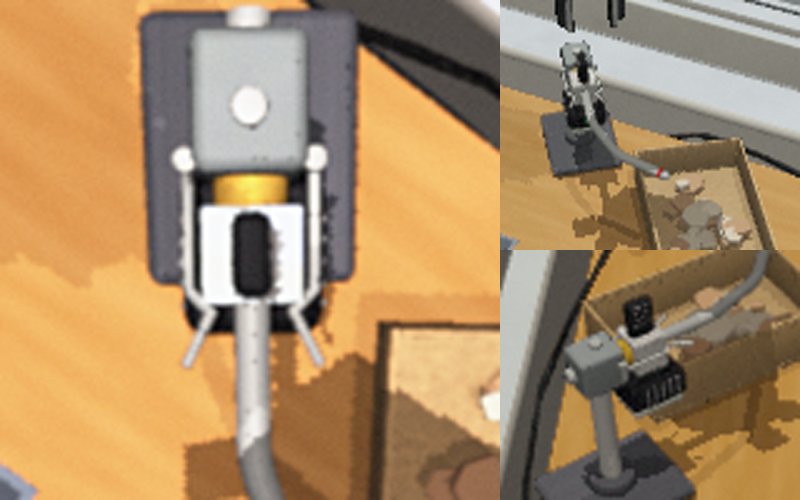

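The picture shows the slide block against the brass ring, with both clip kinks closed in behind its rear face. The lamp hangs upright, the tray is untouched and the gripper is clear. I'm handing it in.

```bash
python3 -c "
from rig import sign_off
print(sign_off())"
```

```text
the job is handed in; nothing more can be done
None
```

The job is handed in at about 19 s of the 72 s limit. In the last picture the lamp hangs upright against the brass ring with both clip arms closed behind it, the tray looks unmoved, and the readings I took while threading and seating stayed under about 5 N.

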